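Pin the filling stand and hold the flask down in its sprung cradle

ROBOT

A 6-joint arm with a two-finger parallel gripper is mounted at the origin on the work surface. World frame = base frame: x ahead of the robot, y to its left, z up, the work surface at z = 0. Lengths are in m, angles in rad, forces in N, time in s.
With the tool pointing down it reaches from about 0.3 to 0.875 m from the base axis. Payload 6.4 kg.
Tool frame: the origin (TCP) lies midway between the tips of the shut fingers; the grasp point (between the pads) lies 19 mm behind it; z points along the fingers, y is the line along which they close (so a half turn about z gives the same grasp; the last joint's range is limited). The gripper opens to 85 mm and grips with 20 to 120 N. Pads are 22 mm wide; open, the fingers measure 114 mm over their backs; the gripper's body (76 mm by 85 mm) begins 54 mm behind the grasp point. The pads swing forward as they close: fully open they stand 13 mm farther back than shut.
Start: joints at [-1.552, 0.181, 1.607, -0, 1.354, -0.206], TCP at [0.128, -0.561, 0.231] pointing down, gripper open.
Joint ranges: [-2.99, 2.99], [-0.89, 2.07], [0.3, 2.58], [-1.14, 4.28], [0, 2.63], [-3.12, 3.12]. Speed limits (rad/s): [2.57, 2.57, 3.01, 3.14, 3.14, 3.14].

INTERFACE

Orientations are given as a unit quaternion [w, x, y, z].
In Python, from bench import ctrl gives the robot as it stands.
- The arm moves only by the tool drive_tool, never from a script. Its argument "plan" is a list that holds one entry, the list of rows, each a list of 4 numbers: the shift along the tool's x, y, z scaled (see below), then the turn about the tool's z scaled (see below). In form: [[[x, y, z, roll], ...]]. A call has 1 to 12 rows; each row is the pose to reach, as a shift and turn from the pose commanded when the call began, along the tool's axes at that moment, turning the shorter way round; what a row does not reach only later rows make up. The controller multiplies each number of a shift by 400 mm and each number of a turn by 180 degrees. A row lasts 1/12 s, in which the tool goes at most 41.7 mm and 7.16 degrees, less where a joint would pass 70% of its speed; a pose out of reach is approached as far as the arm can. A call with a number of a shift or a turn outside -1 to 1 is refused whole. A call with a gripper value outside its range is refused whole. "jaw" is the closure, from 0 (fully open) to 1 (shut), set as the call begins (left out, the last holds). The fingers move at their own pace and stop on an object; the grip force is fixed at half the most. Time passes only in rows, so rows that repeat a pose let the fingers close. It gives the time, the measured TCP pose, the force, the opening and the grip force at its end, in the units of the state.
- ctrl.get_obs(): the state, without advancing time (a new reading comes with each control period).
- ctrl.camera(name): name is "scene" or "top"; returns (picture, depth): 400x640x3 uint8, red, green, blue; 400x640 float32, m along the optical axis (not along the pixel's ray), 0 where there is no reading.
- ctrl.camera_info(name): a dict with "camera_matrix" (3x3 intrinsics, pixels), "D" ([k1, k2, p1, p2, k3] as OpenCV has them; the pictures are not rectified), "R" (3x3) and "t" (3): a world point X has camera coordinates R X + t. Camera axes: x right, y down, z forward; pixel columns grow to the right and rows downward; lengths in m; the calibration is good to about 2 mm. A picture is of the moment at which its call begins. camera_info takes no time and is no camera call.
- ctrl.hand_in(): hands the job in; it is judged then, once.
The state is a dict: "time_s": time; "q": joint angles; "dq": joint speeds; "joint_efforts": joint torques, N m; "eef_pos": TCP position; "eef_rot": TCP orientation; "wrist_force": force on the tool from outside, world axes, zero at the start; "torque": the same for the moment, N m; "opening": opening from 0.0 (shut) to 1.0 (fully open); "grasp_force": force on a finger pad.
Only numpy, scipy, OpenCV 4.12 (cv2) and the standard library are available. Lean on these libraries where they do the work, as an engineer would, in place of code of your own. Each camera call takes 0.05 s, during which the arm holds its last target. There are 200 camera calls.

TASK

Ready the filling stand: take the headed steel pin out of the wooden rack and push it down through the aligned holes of the stand's fork and lug until its collar sits flush on the fork. Then lift the round flask by its neck, set it upright in the sprung ring cradle and press it down until the ring is at the bottom of its travel; finish still holding it pressed fully down, without letting go. Leave the jar, white tub and brush where they are.

Things in the scene. Friction and masses are not known exactly. Their poses are not given: they have to be found in the camera images.
- pin: Steel headed clevis pin, upright in the middle hole of the wooden rack, its collar resting on the rack's top; loose, 60 g. Origin: centre of the shank's lower end; z up the pin. Shank 10 mm diameter, 40 mm long, the lowest 6 mm tapering to 5 mm; round collar 24 mm diameter from 40 to 46 mm above the origin; round grip 16 mm diameter from 46 to 80 mm.
- pin_collar (a point): Centre of the underside of the pin's collar, on the pin's axis 40 mm above its lower end.
- rack: Dark wooden block, 75 x 110 x 50 mm high, fixed to the bench, with three holes in a row along its long side (its y); the pin stands in the middle one. Origin: centre of the underside; the pin's lower end is 10 mm above it.
- stand: Filling stand, fixed. Origin on the bench between its ends; z up. 60 mm to its +y: middle of the grey base plate (130 x 120 x 10 mm; nothing fixed over 40 mm high) under the sprung ring. 65 mm to its -y: steel fork, 40 mm wide, two level cheeks with the grey lug between, top 52 mm above the bench; one vertical 12 mm hole through all three, already aligned, deep enough for the pin's whole shank.
- fork_mouth (a point): Centre of the mouth of the fork's vertical hole, on the top face of the fork, 52 mm above the bench. The pin is home when its collar's underside is here.
- ring_centre (a point): Centre of the sprung steel ring (a round bar 8 mm thick, inner diameter 56 mm); the ring lies level, its centre 70 mm above the bench at rest, and it moves down with the flask. A flask seated upright in it has its origin 11 mm below this point, on the ring's axis, and touches only the ring, also when fully down.
- cradle (a joint): How far the sprung ring is pressed down, in m: 0 at rest, 0.020 at the bottom stop. Springs push up with about 6 N at the start and 15 N at the bottom, and return it when let go; the flask's own weight does not move it.
- flask: Round amber glass flask standing on the bench, about 0.24 kg (it varies). Origin: centre of its underside; z up. Round body 76 mm in diameter with its centre 38.5 mm above the origin and a flat foot 36 mm across; straight neck 28 mm in diameter from 76 to 125 mm; cork 22 mm in diameter on top, to 135 mm.
- jar: Bystander: straight glass jar with a black lid, 64 mm diameter, 85 mm high, standing. Origin: centre of its underside.
- tub: Bystander: open white plastic tub, 92 mm across its rim, 85 mm high, standing. Origin: centre of its underside.
- brush: Bystander: paint brush lying on the bench, 200 mm long, 42 mm wide, 20 mm thick. Origin under its middle; x along the brush.
Mind the look-alikes: they are no part of the job. Of the things that look like the flask, the largest one is meant.

How it is judged:
On the way, in this order (a step that is already met when the one before it is completed fails the run):
1. the pin is home in the fork, its collar on the fork's top (z of pin_collar in the frame of fork_mouth between -0.004 and 0.004 m and horizontal distance between pin_collar and fork_mouth below 0.005 m and angle between pin's own z axis and vertical below 0.15 rad), for 0.2 s.
2. the flask stands upright in the ring and the ring is pressed down (horizontal distance between flask and ring_centre below 0.008 m and z of flask in the frame of ring_centre between -0.018 and -0.006 m and angle between flask's own z axis and vertical below 0.17 rad and value of joint cradle above 0.016 m), for 0.2 s.
At the end, for the whole second after the job is handed in: Pin home: collar within 4 mm of the fork's top, 5 mm of the hole's axis, upright within 0.15 rad. Flask seated in the ring within 8 mm of its axis, upright within 0.17 rad, ring down at least 16 of 20 mm, flask bearing on it with over 6 N, robot bearing on the flask with over 3 N (all of step 1 and all of step 2 and contact force between flask and stand above 6 N and contact force between any of the fingers, the arm and flask above 3 N); the arm keeps its last pose, push and grip.
It fails at once if a bystander (jar, tub or brush) is moved more than 30 mm (distance of any of jar, tub, brush from where it was at the start of the episode above 0.03 m).
It fails at once if the flask is tipped more than 0.6 rad (angle between flask's own z axis and vertical above 0.6 rad).
It also fails if it takes over 61 s, if anything falls off the work surface, if the arm or the gripper's body presses on something with over 40 N, if the wrist force passes 120 N, or if a joint passes its speed limit or range.

## Working session

There is one attempt and no reset: what is moved stays moved. The work goes in short steps, Python scripts to look and compute and a tool call to move; the robot and the scene stay as the last step left them, time stands still between calls to the robot, and variables do not carry over. Pictures are saved under pics/ and viewed, at most 10 in all, crops included, and the job is handed in when it is done.

Besides the shell and the picture viewer there is one more tool, called after "Call:" by a JSON object that holds its "op" and its "data". drive_tool: Moves the arm, as the interface text tells. Its arguments: {"type":"object","properties":{"plan":{"type":"array"},"jaw":{"type":"number"}},"required":["plan"]}

```bash
mkdir -p pics
cat > h.py <<'E'
import numpy as np, cv2
from bench import ctrl
def snap(name,out):
    im,d=ctrl.camera(name); cv2.imwrite(f'pics/{out}.png',im[:,:,::-1]); np.save(f'pics/{out}.npy',d); return im,d
def ray(name,uv):
    c=ctrl.camera_info(name);K=np.array(c['camera_matrix']);D=np.array(c['D']);R=np.array(c['R']);t=np.array(c['t'])
    n=cv2.undistortPoints(np.array(uv,float).reshape(-1,1,2),K,D)[:,0]
    return -R.T@t, np.c_[n,np.ones(len(n))]@R
def plane(name,uv,z):
    o,d=ray(name,uv); return o+d*((z-o[2])/d[:,2])[:,None]
def cloud(name,d):
    v,u=np.mgrid[:400,:640]; o,r=ray(name,np.c_[u.ravel(),v.ravel()])
    return (o+r*d.reshape(-1,1)).reshape(400,640,3)
E
python3 - <<'E'
from h import *
for n in('scene','top'):
    im,d=snap(n,n+'0'); c=ctrl.camera_info(n); R=np.array(c['R']);print(n,-R.T@np.array(c['t']),R[2],(d==0).mean())
print(ctrl.get_obs())
E
```

```text
scene [1.12994087 0.54138891 0.63611546] [-0.54823986 -0.58559762 -0.59708332] 0.00395703125
top [ 0.5069594  -0.01803984  1.16500631] [ 0.11106069  0.01447929 -0.99370814] 0.00390234375
{'time_s': 0.1, 'q': array([-1.55233639e+00,  1.81500165e-01,  1.60788671e+00, -4.22299475e-05,
        1.35378899e+00, -2.06297186e-01]), 'dq': array([ 4.89814429e-04, -5.19217821e-04, -3.57845096e-03,  1.02890183e-03,
       -1.02121050e-03, -6.08113707e-05]), 'joint_efforts': array([ 1.33122549e-04, -4.45875299e+01, -3.52237844e+01, -2.57224538e-04,
        4.10054796e-03,  7.05350828e-06]), 'eef_pos': array([ 0.12814637, -0.5600385 ,  0.23046574]), 'eef_rot': array([-7.90047572e-04,  9.93691349e-01,  1.12146670e-01,  5.37117206e-05]), 'wrist_force': array([-0.48108979,  0.19074858, -0.21539082]), 'torque': array([ 0.02493126,  0.02001704, -0.00532486]), 'grasp_force': 0.0, 'opening': 1.0018316227380235}
```

```bash
ls -la .
```

```text
total 16
drwxr-xr-x  3 agent agent 4096 Nov 29 17:39 .
drwxr-xr-x 23 root  root  4096 Nov 29 17:39 ..
-rw-r--r--  1 agent agent  656 Nov 29 17:39 h.py
drwxr-xr-x  2 agent agent 4096 Nov 29 17:39 pics
```

View pics/scene0.png

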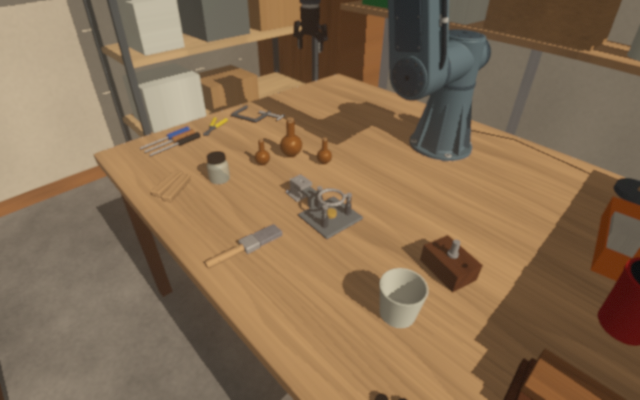

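View pics/top0.png

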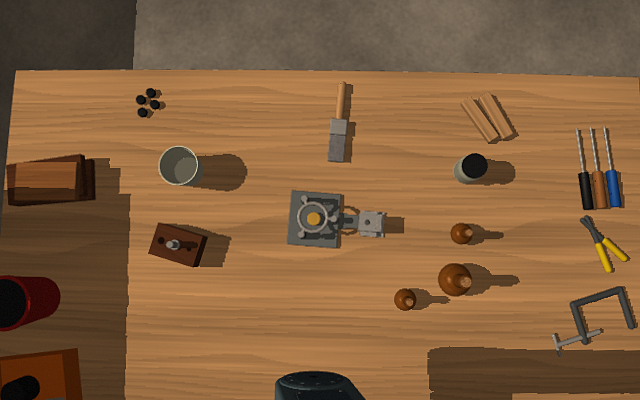

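In the top view, three amber flasks are at (461,233), (455,280) and (405,299). The one at (455,280) has the widest body, so it is the flask meant. The pin is at (173,244), the ring at (314,218) and the fork at (372,223). I'll confirm with an enlarged crop and measure.

Run:
```python
from h import *
im=cv2.imread('pics/top0.png'); 
a=cv2.resize(im[180:320,270:490],(800,509),interpolation=cv2.INTER_CUBIC)
cv2.imwrite('pics/crop1.png',a)
dt=np.load('pics/top0.npy'); ds=np.load('pics/scene0.npy'); sc=cv2.imread('pics/scene0.png')
Pt=cloud('top',dt); Ps=cloud('scene',ds)
def circ(p):
    A=np.c_[2*p[:,:2],np.ones(len(p))]; s=np.linalg.lstsq(A,(p[:,:2]**2).sum(1),rcond=None)[0]
    return s[:2],np.sqrt(s[2]+s[0]**2+s[1]**2)
for name,P,I in(('top',Pt,im),('scene',Ps,sc)):
    h=cv2.cvtColor(I,cv2.COLOR_BGR2HSV)
    pin0=plane('top',[[173,244]],.085)[0]
    for lab,c,zs in(('flaskneck',plane('top',[[460,282]],.1)[0],(.085,.12)),('cork',plane('top',[[460,282]],.1)[0],(.127,.14)),('flaskbody',plane('top',[[455,280]],.05)[0],(.02,.07)),
       ('pingrip',pin0,(.062,.086)),('pintop',pin0,(.087,.095)),('racktop',pin0,(.046,.054)),('fork',plane('top',[[372,223]],.052)[0],(.045,.058)),('ring',plane('top',[[314,218]],.07)[0],(.066,.08)),
       ):
        r=.075 if lab=='racktop' else .05
        m=(np.hypot(*(P[...,:2]-c[:2]).transpose(2,0,1))<r)&(P[...,2]>zs[0])&(P[...,2]<zs[1])
        p=P[m]
        if len(p)<5: print(name,lab,len(p),c);continue
        cc,rr=circ(p); print(name,lab,len(p),'med',np.median(p,0).round(4),'min',p.min(0).round(4),'max',p.max(0).round(4),'circ',cc.round(4),rr.round(4), 'box',[np.round(x,4) for x in cv2.minAreaRect(p[:,:2].astype(np.float32)*1000)] )
```

```text
top flaskneck 47 med [ 0.4479 -0.2956  0.1028] min [ 0.4335 -0.3059  0.0859] max [ 0.4595 -0.2922  0.1196] circ [ 0.445  -0.3077] 0.0141 box [array([ 447.7808, -297.5946]), array([10.4487, 26.8275]), np.float64(75.9528)]
top cork 105 med [ 0.4451 -0.3055  0.1346] min [ 0.4321 -0.317   0.127 ] max [ 0.4573 -0.2929  0.14  ] circ [ 0.445  -0.3057] 0.0086 box [array([ 444.7131, -306.5957]), array([25.1559, 22.4445]), np.float64(45.5354)]
top flaskbody 564 med [ 0.4515 -0.2926  0.0604] min [ 0.4076 -0.3445  0.0311] max [ 0.4826 -0.2708  0.0699] circ [ 0.4461 -0.306 ] 0.0299 box [array([ 446.2304, -306.6063]), array([72.6036, 72.4662]), np.float64(42.972)]
top pingrip 22 med [0.5168 0.3296 0.0748] min [0.5089 0.3281 0.0642] max [0.5226 0.3331 0.085 ] circ [0.5156 0.3357] 0.0073 box [array([515.8017, 330.5088]), array([13.7389,  4.9014]), np.float64(1.3217)]
top pintop 38 med [0.5155 0.3356 0.0899] min [0.5087 0.3276 0.0878] max [0.5221 0.343  0.0938] circ [0.5159 0.3355] 0.0057 box [array([515.4313, 335.3452]), array([13.3441, 15.4334]), np.float64(1.1279)]
top racktop 1336 med [0.5145 0.3
[... 1616 characters left out ...]
7, 336.459]), array([16.1024, 14.4235]), np.float64(12.3725)]
scene racktop 1087 med [0.5214 0.3437 0.0495] min [0.4658 0.2734 0.046 ] max [0.5665 0.3987 0.0538] circ [0.5156 0.3371] 0.0405 box [array([515.9222, 335.5074]), array([111.9329,  78.7819]), np.float64(74.3127)]
scene fork 181 med [ 0.5756 -0.1086  0.0507] min [ 0.5536 -0.1378  0.0451] max [ 0.5953 -0.0828  0.0538] circ [ 0.5756 -0.1085] 0.0203 box [array([ 574.4167, -110.3116]), array([41.6394, 55.0033]), np.float64(0.3642)]
scene ring 245 med [0.5823 0.023  0.0718] min [ 0.54   -0.0332  0.0665] max [0.625  0.0561 0.075 ] circ [0.5825 0.019 ] 0.0349 box [array([586.6464,  22.9236]), array([79.0025, 89.0432]), np.float64(33.3502)]
```

View pics/crop1.png

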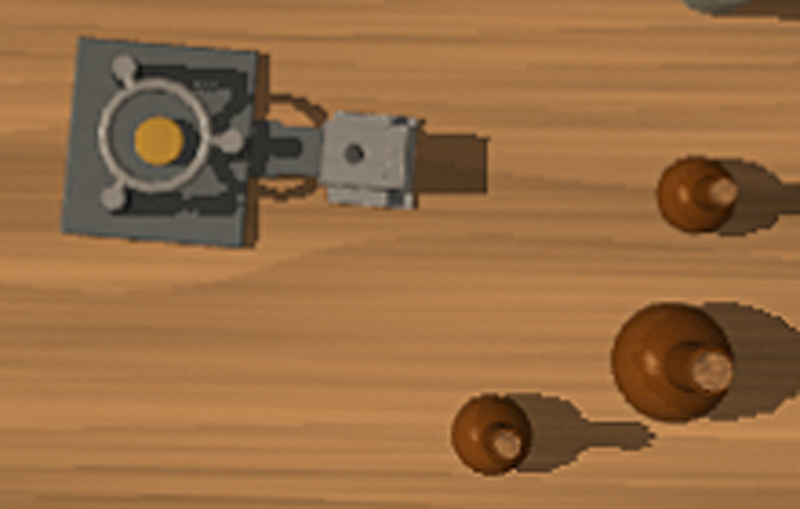

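The crop confirms it: the large flask is at crop (670,362), and the two others are about 60 % of its size. The fork hole is the dark dot at crop (354,153). Next I'll refine the hole and ring positions.

```bash
cat >> h.py <<'E'
def Rt(q):
    from scipy.spatial.transform import Rotation
    return Rotation.from_quat([q[1],q[2],q[3],q[0]]).as_matrix()
def shift(target,cmd=None):
    o=ctrl.get_obs(); d=Rt(o['eef_rot']).T@(np.array(target)-(o['eef_pos'] if cmd is None else cmd)); return (d/.4).round(4)
E
python3 - <<'E'
from h import *
im=cv2.imread('pics/top0.png');sc=cv2.imread('pics/scene0.png')
g=cv2.cvtColor(im,cv2.COLOR_BGR2GRAY).astype(float)
w=np.clip(110-g[217:228,362:373],0,None); v,u=np.mgrid[217:228,362:373]
print(w.astype(int))
uv=[(w*u).sum()/w.sum(),(w*v).sum()/w.sum()];hole=plane('top',[uv],.05)[0];print('hole',uv,hole)
# ring: top view fit excluding posts, depth points near ring height
for n in('top','scene'):
    P=cloud(n,np.load(f'pics/{n}0.npy')); c=np.array([.581,.018])
    for _ in range(8):
        r=np.hypot(P[...,0]-c[0],P[...,1]-c[1]); m=(r>.0265)&(r<.0375)&(P[...,2]>.066)&(P[...,2]<.078); p=P[m]
        A=np.c_[2*p[:,:2],np.ones(len(p))]; s=np.linalg.lstsq(A,(p[:,:2]**2).sum(1),rcond=None)[0];c=s[:2]
    print(n,'ring',c,np.sqrt(s[2]+c@c),len(p),'dist hole',np.hypot(*(hole[:2]-c)),np.degrees(np.arctan2(*(hole[:2]-c))))
# fork top minarearect in scene; base plate rect (top)
P=cloud('top',np.load('pics/top0.npy'));r=np.hypot(P[...,0]-.583,P[...,1]-.018)
p=P[(r<.1)&(P[...,2]>.0065)&(P[...,2]<.0135)]; print('plate',cv2.minAreaRect(p[:,:2].astype(np.float32)*1000))
print('to A',shift([.45,-.2,.231]))
E
```

```text
[[ 0  0  0  0  0  0  0  0  0  0  0]
 [ 0  0  0  0  0  0  0  0  0  0  0]
 [ 0  0  0  0  6 11  4  0  0  0  0]
 [ 0  0  0 10 44 54 56  2  0  0  0]
 [ 0  0  0 31 42 42 65 43  0  0  0]
 [ 0  0  2 33 39 38 49 81  0  0  0]
 [ 0  0  0 32 44 42 48 48  0  0  0]
 [ 0  0  0  7 33 35 24  2  0  0  0]
 [ 0  0  0  0  0  0  0  0  0  0  0]
 [ 0  0  0  0  0  0  0  0  0  0  0]
 [ 0  0  0  0  0  0  0  0  0  0  0]]
hole [np.float64(367.16339193381594), np.float64(221.79110651499482)] [ 0.5738297 -0.1063807  0.05     ]
top ring [0.58111802 0.0190488 ] 0.03218956875991688 321 dist hole 0.1256410718253388 -176.67446062049504
scene ring [0.58405498 0.02180068] 0.03219041078725635 199 dist hole 0.12858857329136875 -175.4390613478066
plate ((598.27783203125, 8.251968383789062), (139.172607421875, 165.28256225585938), 85.72624969482422)
to A [ 0.985  -0.6981  0.    ]
```

Call:
{"op": "drive_tool", "data": {"plan": [[[0.985,-0.698,0,0],[0.985,-0.698,0,0],[0.985,-0.698,0,0],[0.985,-0.698,0,0],[0.985,-0.698,0,0],[0.985,-0.698,0,0],[0.985,-0.698,0,0],[0.985,-0.698,0,0],[0.985,-0.698,0,0],[0.985,-0.698,0,0],[0.985,-0.698,0,0],[0.985,-0.698,0,0]]], "jaw": 0}}

```text
time_s: 1.1
eef_pos: [0.4517, -0.1972, 0.2311]
eef_rot: [-0.001, 0.994, 0.113, 0.0]
wrist_force: [0.8, -0.3, 0.6]
opening: 1.001
grasp_force: 0.0
```

Run:
```python
from h import *
o=ctrl.get_obs();print(o['eef_pos'],o['eef_rot'],o['q'],o['time_s'])
print(shift([.516,.336,.14],[.45,-.2,.231]))
```

```text
[ 0.45172794 -0.1971829   0.23113301] [-5.12112617e-04  9.93570286e-01  1.13215400e-01  3.11667980e-04] [-6.53692281e-01 -5.56356767e-03  1.80847425e+00  1.20214652e-03
  1.33894430e+00  6.89910288e-01] 1.1
[ 0.4621 -1.2683  0.229 ]
```

Call:
{"op": "drive_tool", "data": {"plan": [[[0.3,-0.8,0,0],[0.3,-0.8,0,0],[0.3,-0.8,0,0],[0.3,-0.8,0,0],[0.3,-0.8,0,0],[0.3,-0.8,0,0],[0.3,-0.8,0,0],[0.3,-0.8,0,0],[0.3,-0.8,0,0],[0.3,-0.8,0,0]]]}}

```text
time_s: 1.93
eef_pos: [0.4952, 0.1409, 0.2308]
eef_rot: [-0.0, 0.993, 0.115, -0.0]
wrist_force: [0.6, -0.6, 0.3]
opening: 0.998
grasp_force: 0.0
```

Run:
```python
from h import *
print(shift([.516,.336,.14]))
```

```text
[ 0.1619 -0.463   0.2272]
```

Call:
{"op": "drive_tool", "data": {"plan": [[[0.162,-0.463,0.1,0],[0.162,-0.463,0.1,0],[0.162,-0.463,0.1,0],[0.162,-0.463,0.15,0],[0.162,-0.463,0.225,0],[0.162,-0.463,0.225,0],[0.162,-0.463,0.225,0],[0.162,-0.463,0.225,0],[0.162,-0.463,0.225,0],[0.162,-0.463,0.225,0]]]}}

```text
time_s: 2.77
eef_pos: [0.519, 0.3319, 0.1432]
eef_rot: [-0.0, 0.994, 0.111, 0.001]
wrist_force: [-0.4, -0.3, 0.4]
opening: 1.0
grasp_force: 0.0
```

Run:
```python
from h import *
o=ctrl.get_obs();print(o['eef_pos'],o['eef_rot'],o['q'])
print(shift([.516,.336,.063]))
```

```text
[0.51903469 0.33188317 0.14315046] [-1.68228244e-04  9.93787984e-01  1.11281702e-01  1.34043352e-03] [ 3.76707160e-01  3.56440081e-01  1.57600381e+00 -4.04501365e-04
  1.20647345e+00  1.72462157e+00]
[-0.0057 -0.0117  0.2004]
```

Call:
{"op": "drive_tool", "data": {"plan": [[[0,0,0,0],[0,0,0,0]]]}}

```text
time_s: 2.93
eef_pos: [0.5186, 0.3324, 0.1428]
eef_rot: [-0.0, 0.994, 0.112, 0.001]
wrist_force: [-0.3, 0.3, 0.9]
opening: 0.997
grasp_force: 0.0
```

Run:
```python
from h import *
for _ in range(4): print(ctrl.get_obs()['eef_pos'])
im,d=snap('top','top1');sc,_=snap('scene','scene1')
a=np.vstack([cv2.resize(x[:,:,::-1],(600,300),interpolation=cv2.INTER_CUBIC) for x in(im[190:300,110:330],sc[190:310,360:600])]);cv2.imwrite('pics/crop2.png',a)
for _ in range(4): print(ctrl.get_obs()['eef_pos'])
print(shift([.516,.336,.062]))
```

```text
[0.51856187 0.33243849 0.14281338]
[0.51856187 0.33243849 0.14281338]
[0.51856187 0.33243849 0.14281338]
[0.51856187 0.33243849 0.14281338]
[0.5180838  0.33274595 0.14223053]
[0.5180838  0.33274595 0.14223053]
[0.5180838  0.33274595 0.14223053]
[0.5180838  0.33274595 0.14223053]
[-0.0035 -0.009   0.2006]
```

View pics/crop2.png

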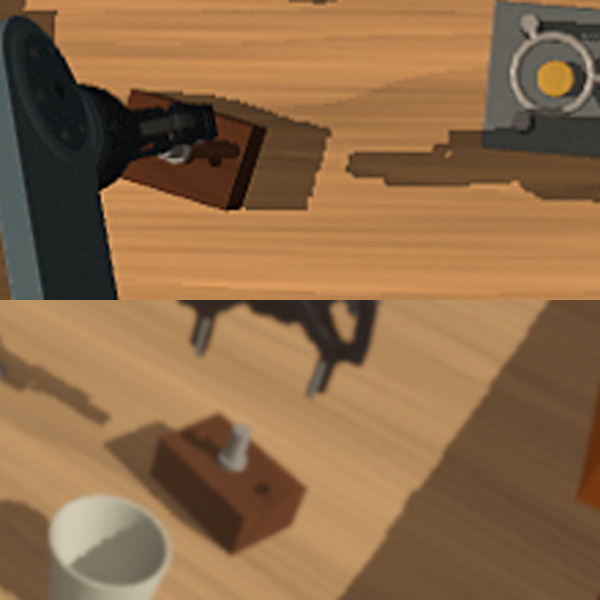

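The crop shows the open fingers astride the pin grip (crop (238,445)). The arm is still settling to the target, so I'll descend straight down.

Call:
{"op": "drive_tool", "data": {"plan": [[[0,0,0.1,0],[0,0,0.1,0],[0,0,0.15,0],[0,0,0.15,0],[0,0,0.195,0],[0,0,0.195,0],[0,0,0.195,0],[0,0,0.195,0],[0,0,0.195,0],[0,0,0.195,0],[0,0,0.195,0],[0,0,0.195,0]]]}}

```text
time_s: 4.03
eef_pos: [0.5178, 0.3332, 0.0639]
eef_rot: [-0.0, 0.994, 0.112, 0.0]
wrist_force: [-0.2, -0.1, 0.8]
opening: 1.001
grasp_force: 0.0
```

Call:
{"op": "drive_tool", "data": {"plan": [[[0,0,0,0],[0,0,0,0],[0,0,0,0],[0,0,0,0],[0,0,0,0],[0,0,0,0]]]}}

```text
time_s: 4.53
eef_pos: [0.5176, 0.3331, 0.0632]
eef_rot: [0.0, 0.994, 0.112, -0.0]
wrist_force: [0.5, 0.4, 0.7]
opening: 1.001
grasp_force: 0.0
```

Call:
{"op": "drive_tool", "data": {"plan": [[[0,0,0,0],[0,0,0,0],[0,0,0,0],[0,0,0,0],[0,0,0,0],[0,0,0,0],[0,0,0,0],[0,0,0,0],[0,0,0,0],[0,0,0,0],[0,0,0,0],[0,0,0,0]]], "jaw": 1}}

```text
time_s: 5.53
eef_pos: [0.5174, 0.3346, 0.0636]
eef_rot: [-0.001, 0.994, 0.112, 0.0]
wrist_force: [-1.2, 6.0, 0.1]
opening: 0.169
grasp_force: 58.3
```

Call:
{"op": "drive_tool", "data": {"plan": [[[0,0,-0.05,0],[0,0,-0.1,0],[0,0,-0.15,0],[0,0,-0.225,0],[0,0,-0.225,0],[0,0,-0.225,0],[0,0,-0.225,0],[0,0,-0.225,0]]]}}

```text
time_s: 6.2
eef_pos: [0.5166, 0.3327, 0.1517]
eef_rot: [0.0, 0.994, 0.112, -0.001]
wrist_force: [-0.0, -0.6, -0.3]
opening: 0.164
grasp_force: 59.0
```

Run:
```python
from h import *
o=ctrl.get_obs();print(o['eef_pos'],o['eef_rot'],o['opening'],o['grasp_force'])
print(shift([.575,-.106,.153]))
```

```text
[0.5165929  0.33268947 0.1517258 ] [ 3.65990553e-04  9.93692016e-01  1.12135469e-01 -1.29578506e-03] 0.16449671201127153 59.000428318977356
[-0.1021  1.1017 -0.0024]
```

Call:
{"op": "drive_tool", "data": {"plan": [[[-0.1,0.95,0,0],[-0.1,0.95,0,0],[-0.1,0.95,0,0],[-0.1,0.95,0,0],[-0.1,0.95,0,0],[-0.1,0.95,0,0],[-0.1,0.95,0,0],[-0.1,0.95,0,0],[-0.1,0.95,0,0],[-0.1,0.95,0,0],[-0.1,0.95,0,0],[-0.1,0.95,0,0]]]}}

```text
time_s: 7.2
eef_pos: [0.5624, -0.046, 0.152]
eef_rot: [-0.001, 0.994, 0.111, -0.001]
wrist_force: [0.4, 0.2, -1.0]
opening: 0.169
grasp_force: 59.0
```

Call:
{"op": "drive_tool", "data": {"plan": [[[0,0.15,0.05,0],[0,0.15,0.05,0],[0,0.15,0.05,0],[0,0.15,0.05,0],[0,0.15,0.05,0],[0,0.15,0.05,0],[0,0.15,0.05,0],[0,0.15,0.05,0],[0,0.15,0.05,0],[0,0.15,0.05,0],[0,0.15,0.05,0],[0,0.15,0.05,0]]]}}

```text
time_s: 8.2
eef_pos: [0.5767, -0.1047, 0.1334]
eef_rot: [0.0, 0.994, 0.112, 0.0]
wrist_force: [-0.4, -0.4, -0.7]
opening: 0.161
grasp_force: 59.0
```

Run:
```python
from h import *
sc,d=snap('scene','scene2');im,_=snap('top','top2')
cv2.imwrite('pics/crop3.png',np.hstack([cv2.resize(x[:,:,::-1],(400,400),interpolation=cv2.INTER_CUBIC) for x in(sc[130:210,260:340],im[180:270,320:410])]))
o=ctrl.get_obs();print(o['eef_pos'],o['eef_rot'],o['opening'],o['grasp_force'])
```

```text
[ 0.57665038 -0.1047827   0.13328495] [-6.34468263e-06  9.93701197e-01  1.12062171e-01  4.27041718e-06] 0.16461023662043595 59.01397168636322
```

View pics/crop3.png

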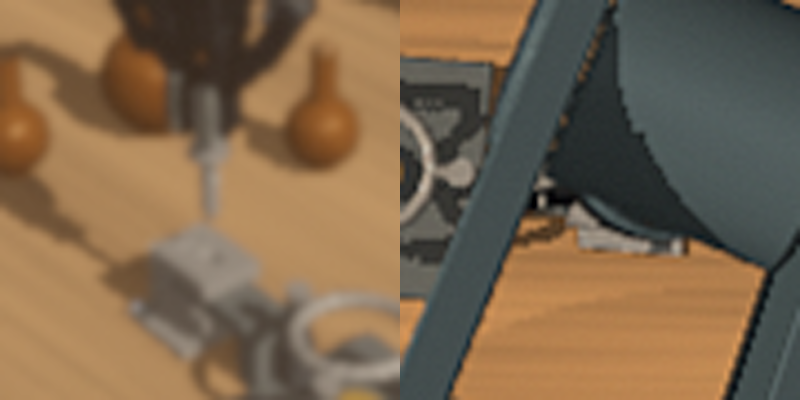

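The pin hangs upright over the fork, with its tip at crop (210,215) and the hole at crop (213,257) in the scene view. I'll compare the two by rays in the same camera.

Run:
```python
from h import *
f=lambda x,y:[260+x/5-.4,130+y/5-.4]
sc=cv2.imread('pics/scene2.png');d=np.load('pics/scene2.npy')
P=cloud('scene',d)
for lab,a,b in(('shank',.084,.115),('collar',.118,.128),('grip',.13,.16)):
    m=(np.hypot(P[...,0]-.577,P[...,1]+.105)<.025)&(P[...,2]>a)&(P[...,2]<b); p=P[m]; print(lab,len(p),np.median(p,0).round(4),p.min(0).round(4),p.max(0).round(4))
print('tip',plane('scene',[f(210,217)],.080),'hole',plane('scene',[f(213,257)],.052))
g=cv2.cvtColor(sc,cv2.COLOR_BGR2GRAY)
print(g[160:190,294:312])
```

```text
shank 37 [ 0.578  -0.1001  0.1017] [ 0.5729 -0.1062  0.0866] [ 0.5799 -0.0971  0.1149]
collar 30 [ 0.5812 -0.0974  0.1246] [ 0.567  -0.1135  0.1186] [ 0.5871 -0.0904  0.128 ]
grip 131 [ 0.5822 -0.1003  0.1472] [ 0.564  -0.1222  0.1312] [ 0.5912 -0.0816  0.16  ]
tip [[ 0.57493415 -0.10351231  0.08      ]] hole [[ 0.57293144 -0.10389756  0.052     ]]
[[149 146 139 121 105 101 109 121 132 139 141 142 143 147 145 137 125 115]
 [150 148 142 128 116 115 122 131 139 144 145 145 147 149 149 146 141 134]
 [151 150 147 140 132 126 123 128 136 144 146 146 147 149 150 150 149 146]
 [150 150 150 148 143 133 121 121 134 143 148 147 148 149 149 150 150 150]
 [150 150 151 150 147 137 123 124 138 147 150 149 148 148 149 148 149 150]
 [151 151 151 150 148 138 124 128 143 153 152 149 149 149 149 148 148 150]
 [152 152 152 151 148 139 126 128 143 152 152 150 148 149 149 148 148 149]
 [152 153 152 152 149 140 128 128 140 148 150 149 149 149 149 149 149 149]
 [151 151 152 152 150 141 129 128 138 147 150 151 150 150 149 150 149 149]
 [149 150 151 152 149 142 129 127 138 146 149 150 151 151 150 150 149 149]
[... 801 characters left out ...]
139 141 143 144 146 147]
 [131 136 138 139 141 144 146 144 134 127 130 136 140 140 140 142 144 146]
 [117 128 134 138 139 140 142 139 133 128 132 137 140 140 141 142 144 145]
 [101 112 124 131 137 140 140 139 137 136 137 140 141 142 143 145 146 146]
 [ 89  96 107 120 129 135 139 139 140 140 142 142 143 144 145 145 146 146]
 [ 83  84  91 103 117 128 136 139 141 142 143 145 145 144 143 140 141 142]
 [ 80  79  83  89 101 115 130 139 143 144 145 145 143 139 135 130 132 136]
 [ 80  78  79  81  88 101 121 138 144 144 143 138 134 128 123 118 120 125]
 [ 82  81  79  79  81  91 113 134 140 138 134 127 120 116 113 111 112 115]
 [ 84  83  82  79  79  86 104 122 128 125 120 116 111 108 105 104 106 108]]
```

Call:
{"op": "drive_tool", "data": {"plan": [[[-0.001,0,0.01,0],[-0.001,0,0.02,0],[-0.001,0,0.03,0],[-0.001,0,0.04,0],[-0.001,0,0.04,0],[-0.001,0,0.04,0],[-0.001,0,0.04,0],[-0.001,0,0.04,0],[-0.001,0,0.04,0],[-0.001,0,0.04,0],[-0.001,0,0.04,0],[-0.001,0,0.04,0]]]}}

```text
time_s: 9.3
eef_pos: [0.5763, -0.1048, 0.1174]
eef_rot: [0.0, 0.994, 0.112, 0.0]
wrist_force: [0.4, 0.7, -1.4]
opening: 0.165
grasp_force: 59.0
```

Run:
```python
from h import *
sc,d=snap('scene','scene3')
print(plane('scene',[[303,181.3]],.052))
cv2.imwrite('pics/crop4.png',cv2.resize(sc[150:200,275:335,::-1],(720,600),interpolation=cv2.INTER_CUBIC))
P=cloud('scene',d);o=ctrl.get_obs();e=o['eef_pos'];print(e)
for a,b in((-.045,-.02),(-.04,-.03)):
    m=(np.hypot(P[...,0]-e[0],P[...,1]-e[1])<.015)&(P[...,2]>e[2]+a)&(P[...,2]<e[2]+b); p=P[m]; print(len(p),np.median(p,0).round(4),p.min(0).round(4),p.max(0).round(4))
```

```text
[[ 0.57225844 -0.10125232  0.052     ]]
[ 0.57633328 -0.10479843  0.11739979]
26 [ 0.5776 -0.0997  0.0873] [ 0.5728 -0.1077  0.0725] [ 0.5801 -0.0963  0.0964]
10 [ 0.5772 -0.0992  0.0831] [ 0.5728 -0.1022  0.0795] [ 0.5801 -0.0963  0.0874]
```

View pics/crop4.png

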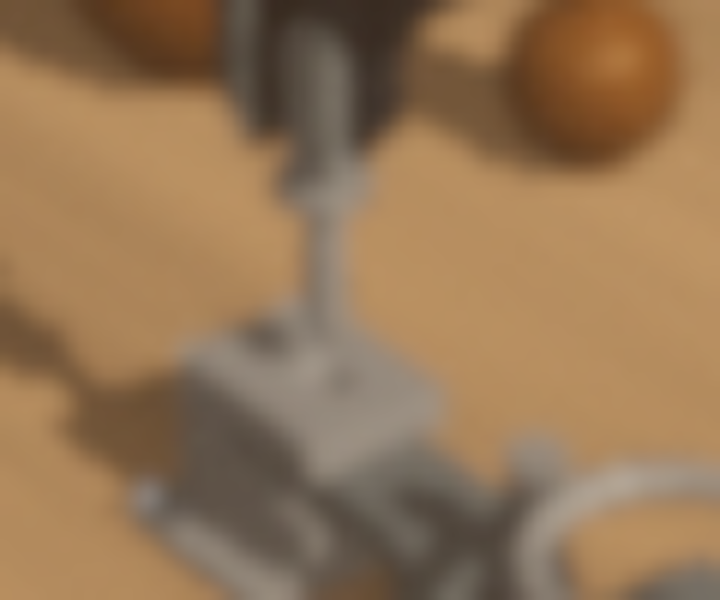

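Run:
```python
from h import *
for n in('top','scene'):
    P=cloud(n,np.load(f'pics/{n}0.npy')); m=(np.hypot(P[...,0]-.573,P[...,1]+.11)<.05)&(P[...,2]>.02)
    p=P[m]; print(n,np.histogram(p[:,2],np.arange(.02,.06,.004)))
    q=p[(p[:,2]>.0485)&(p[:,2]<.056)]
    print(cv2.minAreaRect(q[:,:2].astype(np.float32)*1000))
    for lo,hi in((.555,.565),(.565,.575),(.575,.585)):
        s=q[(q[:,0]>lo)&(q[:,0]<hi)];print('y range',s[:,1].min(),s[:,1].max(),'zmed',np.median(s[:,2]))
    for lo,hi in((-.13,-.12),(-.12,-.11),(-.11,-.10),(-.1,-.09)):
        s=q[(q[:,1]>lo)&(q[:,1]<hi)];print('x range',s[:,0].min(),s[:,0].max()) if len(s) else 0
o=ctrl.get_obs();print(o['eef_pos'])
```

```text
top (array([  4,   6,   3,   7,  80,  64,  16, 202, 155]), array([0.02 , 0.024, 0.028, 0.032, 0.036, 0.04 , 0.044, 0.048, 0.052,
       0.056]))
((572.376220703125, -111.8113784790039), (52.26805114746094, 40.00384521484375), 85.6781005859375)
y range -0.13590241420496624 -0.08518306684005716 zmed 0.05153765688577594
y range -0.13812874343620016 -0.08540262670132948 zmed 0.051684032953113634
y range -0.1378698785034981 -0.08736202934239601 zmed 0.05196593996184817
x range 0.5528343941136247 0.5896730633370152
x range 0.5526428205485032 0.5918456698930357
x range 0.552602554379435 0.5917549191344846
x range 0.5547647352264113 0.591526815382527
scene (array([ 18,  26,  20,  15,  62,  29,  35, 133,  22]), array([0.02 , 0.024, 0.028, 0.032, 0.036, 0.04 , 0.044, 0.048, 0.052,
       0.056]))
((573.7539672851562, -111.02523040771484), (53.470252990722656, 40.81165313720703), 87.71607208251953)
y range -0.13221018106029359 -0.08378024662580141 zmed 0.05091929774740939
y range -0.13781295948766004 -0.08507907136324233 zmed 0.05101206210449977
y range -0.13562192096446157 -0.0848506902911409 zmed 0.05092853179508844
x range 0.5545779768758284 0.5916407532105973
x range 0.5555529691423623 0.5938419050627426
x range 0.5535641421445701 0.5912253145018971
x range 0.554660576738984 0.5940516242395013
[ 0.57633328 -0.10479843  0.11739979]
```

Call:
{"op": "drive_tool", "data": {"plan": [[[-0.004,0.003,0,0],[-0.004,0.003,0.01,0],[-0.004,0.003,0.015,0],[-0.004,0.003,0.02,0],[-0.004,0.003,0.025,0],[-0.004,0.003,0.03,0],[-0.004,0.003,0.035,0],[-0.004,0.003,0.04,0],[-0.004,0.003,0.045,0],[-0.004,0.003,0.045,0],[-0.004,0.003,0.045,0],[-0.004,0.003,0.045,0]]]}}

```text
time_s: 10.35
eef_pos: [0.575, -0.1063, 0.0994]
eef_rot: [0.0, 0.994, 0.112, 0.0]
wrist_force: [0.5, -0.5, -0.9]
opening: 0.166
grasp_force: 59.0
```

Call:
{"op": "drive_tool", "data": {"plan": [[[0,0,0.01,0],[0,0,0.015,0],[0,0,0.02,0],[0,0,0.025,0],[0,0,0.03,0],[0,0,0.03,0],[0,0,0.03,0],[0,0,0.03,0]]]}}

```text
time_s: 11.02
eef_pos: [0.575, -0.1063, 0.0872]
eef_rot: [-0.0, 0.994, 0.112, -0.0]
wrist_force: [0.6, -0.3, -1.4]
opening: 0.169
grasp_force: 58.9
```

Call:
{"op": "drive_tool", "data": {"plan": [[[0,0,0.01,0],[0,0,0.02,0],[0,0,0.03,0],[0,0,0.035,0],[0,0,0.04,0],[0,0,0.045,0],[0,0,0.05,0],[0,0,0.05,0],[0,0,0.05,0],[0,0,0.05,0]]]}}

```text
time_s: 11.85
eef_pos: [0.5749, -0.1063, 0.0672]
eef_rot: [-0.0, 0.994, 0.112, -0.0]
wrist_force: [0.4, -1.3, -0.7]
opening: 0.17
grasp_force: 58.9
```

Almost home, and no side force. A final gentle press to find contact.

Call:
{"op": "drive_tool", "data": {"plan": [[[0,0,0.003,0],[0,0,0.005,0],[0,0,0.007,0],[0,0,0.009,0],[0,0,0.009,0],[0,0,0.009,0],[0,0,0.009,0],[0,0,0.009,0]]]}}

```text
time_s: 12.52
eef_pos: [0.5753, -0.1063, 0.0653]
eef_rot: [0.0, 0.994, 0.112, 0.0]
wrist_force: [-3.4, 1.6, 10.2]
opening: 0.169
grasp_force: 60.3
```

Call:
{"op": "drive_tool", "data": {"plan": [[[0,0,0,0],[0,0,0,0],[0,0,0,0],[0,0,0,0],[0,0,0,0],[0,0,0,0],[0,0,-0.05,0],[0,0,-0.15,0],[0,0,-0.25,0],[0,0,-0.35,0],[0,0,-0.35,0],[0,0,-0.35,0]]], "jaw": 0}}

```text
time_s: 13.52
eef_pos: [0.5769, -0.1071, 0.2072]
eef_rot: [0.002, 0.994, 0.112, 0.003]
wrist_force: [-0.4, 0.3, -0.9]
opening: 0.995
grasp_force: 0.0
```

Run:
```python
from h import *
sc,d=snap('scene','scene4')
cv2.imwrite('pics/crop5.png',cv2.resize(sc[110:210,240:360,::-1],(720,600),interpolation=cv2.INTER_CUBIC))
P=cloud('scene',d)
m=(np.hypot(P[...,0]-.575,P[...,1]+.105)<.02)&(P[...,2]>.062)&(P[...,2]<.11); p=P[m];print(len(p),np.median(p,0),p.max(0))
print(shift([.446,-.306,.2]),ctrl.get_obs()['eef_pos'])
```

```text
67 [ 0.57717508 -0.10152462  0.08101286] [ 0.58316022 -0.09587963  0.09288846]
[-0.4266  0.4141  0.0111] [ 0.57540574 -0.10647292  0.2045464 ]
```

View pics/crop5.png

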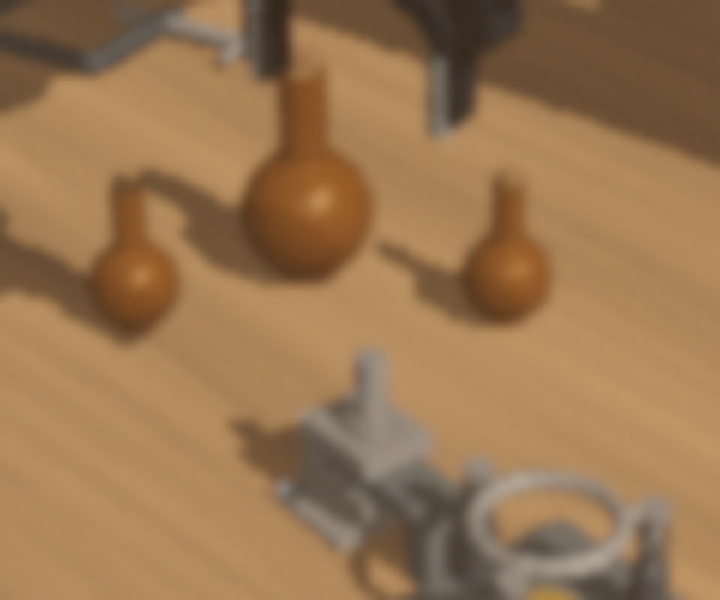

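The pin stands home and upright (crop (371,400), top at 92 mm as expected). Now the flask.

Call:
{"op": "drive_tool", "data": {"plan": [[[-0.43,0.414,0,0],[-0.43,0.414,0,0],[-0.43,0.414,0,0],[-0.43,0.414,0,0],[-0.43,0.414,0,0],[-0.43,0.414,0,0],[-0.43,0.414,0,0],[-0.43,0.414,0,0],[-0.43,0.414,0,0],[-0.43,0.414,0,0],[-0.43,0.414,0,0],[-0.43,0.414,0,0]]]}}

```text
time_s: 14.57
eef_pos: [0.4448, -0.3049, 0.2034]
eef_rot: [-0.0, 0.994, 0.113, -0.0]
wrist_force: [-0.7, -0.3, -0.1]
opening: 0.999
grasp_force: 0.0
```

Run:
```python
from h import *
print(shift([.4455,-.306,.088]),ctrl.get_obs()['eef_pos'])
```

```text
[0.0011 0.0031 0.2885] [ 0.44481661 -0.30494272  0.20342012]
```

Call:
{"op": "drive_tool", "data": {"plan": [[[0,0,0.08,0],[0,0,0.14,0],[0,0,0.2,0],[0,0,0.24,0],[0,0,0.27,0],[0,0,0.287,0],[0,0,0.287,0],[0,0,0.287,0],[0,0,0.287,0],[0,0,0.287,0],[0,0,0.287,0],[0,0,0.287,0]]]}}

```text
time_s: 15.57
eef_pos: [0.4446, -0.3065, 0.0896]
eef_rot: [0.001, 0.994, 0.112, 0.0]
wrist_force: [0.1, -0.3, -0.3]
opening: 0.996
grasp_force: 0.0
```

Call:
{"op": "drive_tool", "data": {"plan": [[[0,0,0,0],[0,0,0,0],[0,0,0,0],[0,0,0,0],[0,0,0,0],[0,0,0,0],[0,0,0,0],[0,0,0,0],[0,0,0,0],[0,0,0,0],[0,0,0,0],[0,0,0,0]]], "jaw": 1}}

```text
time_s: 16.57
eef_pos: [0.4444, -0.3064, 0.0891]
eef_rot: [0.0, 0.994, 0.112, 0.0]
wrist_force: [0.9, -1.5, 1.6]
opening: 0.315
grasp_force: 59.0
```

Call:
{"op": "drive_tool", "data": {"plan": [[[0,0,-0.03,0],[0,0,-0.08,0],[0,0,-0.15,0],[0,0,-0.25,0],[0,0,-0.3,0],[0,0,-0.3,0],[0,0,-0.3,0],[0,0,-0.3,0],[0,0,-0.3,0],[0,0,-0.3,0]]]}}

```text
time_s: 17.4
eef_pos: [0.4433, -0.3051, 0.2068]
eef_rot: [-0.002, 0.994, 0.112, -0.001]
wrist_force: [0.2, -1.1, -2.8]
opening: 0.313
grasp_force: 59.6
```

Run:
```python
from h import *
o=ctrl.get_obs();print(o['eef_pos'],o['opening'],o['grasp_force'],shift([.582,.019,.208]),o['wrist_force'])
sc,d=snap('scene','scene5');cv2.imwrite('pics/crop6.png',cv2.resize(sc[80:200,230:374,::-1],(720,600),interpolation=cv2.INTER_CUBIC))
```

```text
[ 0.44331581 -0.30508741  0.20683699] 0.31276173356265596 59.55155432224274 [ 0.5186 -0.7126 -0.0014] [ 0.16687311 -1.10026926 -2.81971206]
```

View pics/crop6.png

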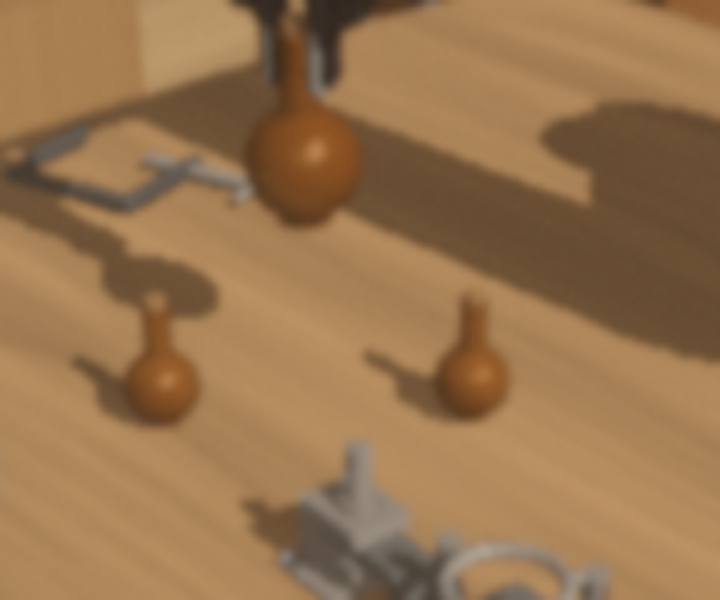

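The crop shows the flask held upright in the air, body at crop (305,160), foot clear of the bench.

Call:
{"op": "drive_tool", "data": {"plan": [[[0.516,-0.713,0,0],[0.516,-0.713,0,0],[0.516,-0.713,0,0],[0.516,-0.713,0,0],[0.516,-0.713,0,0],[0.516,-0.713,0,0],[0.516,-0.713,0,0],[0.516,-0.713,0,0],[0.516,-0.713,0,0],[0.516,-0.713,0,0],[0.516,-0.713,0,0],[0.516,-0.713,0,0]]]}}

```text
time_s: 18.45
eef_pos: [0.5812, 0.0175, 0.208]
eef_rot: [0.0, 0.994, 0.112, -0.001]
wrist_force: [-0.2, -0.4, -2.2]
opening: 0.315
grasp_force: 59.8
```

Call:
{"op": "drive_tool", "data": {"plan": [[[0,0,0,0],[0,0,0,0],[0,0,0,0],[0,0,0,0],[0,0,0.02,0],[0,0,0.04,0],[0,0,0.06,0],[0,0,0.08,0],[0,0,0.08,0],[0,0,0.08,0],[0,0,0.08,0],[0,0,0.08,0]]]}}

```text
time_s: 19.45
eef_pos: [0.5822, 0.0179, 0.1774]
eef_rot: [0.0, 0.994, 0.112, 0.0]
wrist_force: [0.1, -0.5, -1.6]
opening: 0.312
grasp_force: 59.8
```

Run:
```python
from h import *
o=ctrl.get_obs();e=o['eef_pos'];print(e,o['wrist_force'],shift([.5815,.0188,.154]))
sc,d=snap('scene','scene6');im,_=snap('top','top6')
cv2.imwrite('pics/crop7.png',np.hstack([cv2.resize(x[:,:,::-1],(400,400),interpolation=cv2.INTER_CUBIC) for x in(sc[140:240,280:380],im[170:270,260:360])]))
P=cloud('scene',d);h=cv2.cvtColor(sc,cv2.COLOR_RGB2HSV)
m=(np.hypot(P[...,0]-e[0],P[...,1]-e[1])<.05)&(P[...,2]>.07)&(P[...,2]<.15)&(h[...,1]>120)
p=P[m];A=np.c_[2*p,np.ones(len(p))];s=np.linalg.lstsq(A,(p**2).sum(1),rcond=None)[0];print('body',len(p),s[:3],np.sqrt(s[3]+s[:3]@s[:3]))
```

```text
[0.58222971 0.01793264 0.17736106] [ 0.11676248 -0.47234994 -1.59983581] [-0.0013 -0.0025  0.0584]
body 477 [0.58327201 0.01791312 0.12524169] 0.03829825088342211
```

View pics/crop7.png

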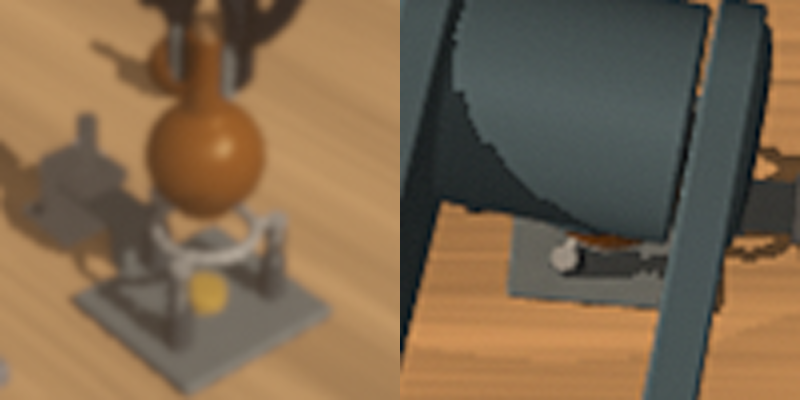

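The flask hangs over the ring (crop (205,160) against (215,235)). I'll add a 2 mm correction in y and descend.

Call:
{"op": "drive_tool", "data": {"plan": [[[0.002,-0.005,0,0],[0.002,-0.005,0.02,0],[0.002,-0.005,0.03,0],[0.002,-0.005,0.04,0],[0.002,-0.005,0.05,0],[0.002,-0.005,0.06,0],[0.002,-0.005,0.065,0],[0.002,-0.005,0.07,0],[0.002,-0.005,0.075,0],[0.002,-0.005,0.075,0],[0.002,-0.005,0.075,0],[0.002,-0.005,0.075,0]]]}}

```text
time_s: 20.55
eef_pos: [0.5823, 0.02, 0.1475]
eef_rot: [0.0, 0.994, 0.112, 0.0]
wrist_force: [-2.9, -0.4, 4.2]
opening: 0.315
grasp_force: 60.5
```

Call:
{"op": "drive_tool", "data": {"plan": [[[-0.003,0,0.005,0],[-0.003,0,0.01,0],[-0.003,0,0.015,0],[-0.003,0,0.02,0],[-0.003,0,0.025,0],[-0.003,0,0.03,0],[-0.003,0,0.035,0],[-0.003,0,0.04,0],[-0.003,0,0.04,0],[-0.003,0,0.04,0],[-0.003,0,0.04,0],[-0.003,0,0.04,0]]]}}

```text
time_s: 21.55
eef_pos: [0.5818, 0.0196, 0.1325]
eef_rot: [0.0, 0.994, 0.112, 0.001]
wrist_force: [-4.6, -0.1, 10.8]
opening: 0.318
grasp_force: 61.0
```

Call:
{"op": "drive_tool", "data": {"plan": [[[-0.004,0,0.004,0],[-0.004,0,0.008,0],[-0.004,0,0.012,0],[-0.004,0,0.016,0],[-0.004,0,0.016,0],[-0.004,0,0.016,0],[-0.004,0,0.016,0],[-0.004,0,0.016,0],[-0.004,0,0.016,0],[-0.004,0,0.016,0]]]}}

```text
time_s: 22.38
eef_pos: [0.5812, 0.0194, 0.1278]
eef_rot: [0.001, 0.994, 0.112, 0.002]
wrist_force: [-6.1, 1.7, 17.7]
opening: 0.314
grasp_force: 62.4
```

Call:
{"op": "drive_tool", "data": {"plan": [[[-0.004,0,0.003,0],[-0.004,0,0.003,0],[-0.004,0,0.003,0],[-0.004,0,0.003,0],[-0.004,0,0.003,0],[-0.004,0,0.003,0]]]}}

```text
time_s: 22.88
eef_pos: [0.5809, 0.0193, 0.1277]
eef_rot: [0.001, 0.994, 0.112, 0.004]
wrist_force: [-4.8, 3.1, 21.4]
opening: 0.314
grasp_force: 62.7
```

Run:
```python
from h import *
o=ctrl.get_obs();e=o['eef_pos'];print(e,o['wrist_force'])
sc,d=snap('scene','scene7')
cv2.imwrite('pics/crop8.png',cv2.resize(sc[140:240,270:390,::-1],(720,600),interpolation=cv2.INTER_CUBIC))
P=cloud('scene',d);h=cv2.cvtColor(sc,cv2.COLOR_RGB2HSV)
r=np.hypot(P[...,0]-e[0],P[...,1]-e[1])
p=P[(r<.05)&(P[...,2]>.06)&(P[...,2]<.105)&(h[...,1]>120)];A=np.c_[2*p,np.ones(len(p))];s=np.linalg.lstsq(A,(p**2).sum(1),rcond=None)[0];print('body',len(p),s[:3],np.sqrt(s[3]+s[:3]@s[:3]))
m=(np.hypot(P[...,0]-.575,P[...,1]+.105)<.02)&(P[...,2]>.062)&(P[...,2]<.11); p=P[m];print('pin',len(p),np.median(p,0),p.max(0))
```

```text
[0.58089854 0.01926019 0.12768558] [-4.75203859  3.08885572 21.36965587]
body 456 [0.58318979 0.02032675 0.07750252] 0.03673604152173958
pin 67 [ 0.57732488 -0.10102799  0.08078974] [ 0.58238973 -0.09684444  0.09277937]
```

View pics/crop8.png

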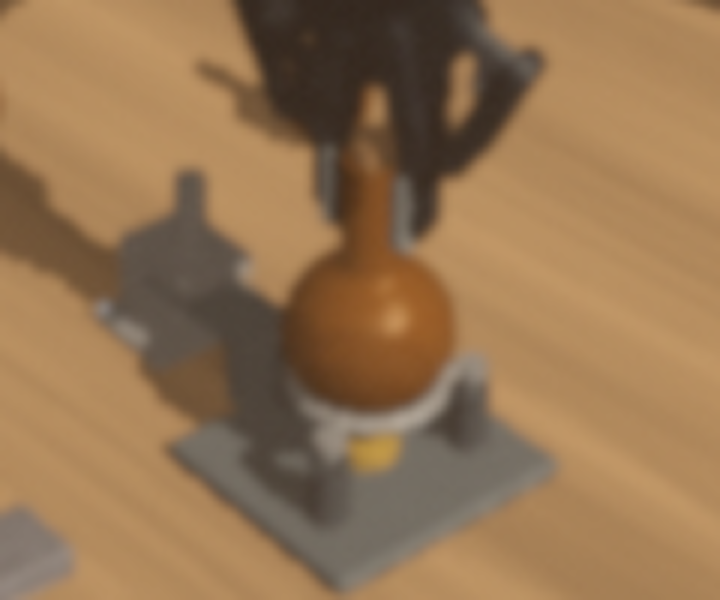

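The flask sits upright in the ring at the bottom stop: body centre measured at 77.5 mm against 77.5 mm expected, pressed with about 20 N. The pin is still home.

```bash
python3 -c "
from bench import ctrl
print(ctrl.hand_in())"
```

```text
the job is handed in; nothing more can be done
None
```

The pin is home in the fork, and the flask is seated upright in the ring, held at the bottom stop with about 20 N. The job was handed in at about 23 s; the hand-in call returned no verdict.

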